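# Check that a mower's clutch lever stops short of the grip

## Robot

A 6-joint arm with a two-finger parallel gripper is mounted at the origin on the work surface. World frame = base frame: x ahead of the robot, y to its left, z up, the work surface at z = 0. Lengths are in m, angles in rad, forces in N, time in s.
With the tool pointing down it reaches from about 0.425 to 0.95 m from the base axis. Payload 3.5 kg.
Tool frame: the origin (TCP) lies at the very end of the fingers, on their centre line; the grasp point (between the pads) lies ctrl.grip_point_offset behind it (ctrl.grip_point_offset is the distance from the TCP to the grasp point, in m); z points along the fingers, y is the direction in which the jaws open and shut (so a half turn about z gives the same grasp; the last joint's range is limited). The gripper opens to 85 mm and grips with 20 to 120 N. Pads are 22 mm wide; open, the fingers measure 114 mm over their backs; the gripper's body (76 mm by 85 mm) begins 54 mm behind the grasp point. The pads swing forward as they close: fully open they stand 13 mm farther back than shut.
Start: joints at [-1.296, 0.286, 1.577, -0, 1.279, -0.15], TCP at [0.278, -0.615, 0.231] pointing down, gripper open.
Joint ranges: [-2.77, 2.77], [-0.9, 2.22], [0.21, 2.48], [-1.53, 4.67], [0.24, 2.81], [-2.84, 2.84]. Speed limits (rad/s): [2.79, 2.79, 3.14, 3.14, 3.14, 3.14].

## Interface

Orientations are given as a unit quaternion [x, y, z, w].
In Python, from plant import ctrl gives the robot as it stands.
- The arm moves only by the tool servo_tool, never from a script. Its argument "increments" is a list of rows, each a list of 5 numbers: the opening, from 0 (shut) to 1 (fully open), then the shift along the world's x, y, z in units of 40 mm (1.0 is 40 mm), then the turn about the world's z in units of 5 degrees (1.0 is 5 degrees). A call has exactly 10 rows; each row is the pose to reach, as a shift and turn from the pose measured when the call began; what a row does not reach only later rows make up. A row lasts 1/12 s, in which the tool goes at most 41.7 mm and 7.16 degrees, less where a joint would pass 70% of its speed; a pose out of reach is approached as far as the arm can. A call with a gripper value outside its range is refused whole. The fingers move at their own pace and stop on an object; "grip_force" is the grip in N (left out, the last holds). Time passes only in rows, so rows that repeat a pose let the fingers close, or fill a call up. It gives the time, the measured TCP pose, the force and the opening at its end, in the units of the state.
- ctrl.get_state(): the state, without advancing time (a new reading comes with each control period).
- ctrl.read_camera(name): name is "scene" or "side" or "wrist"; returns a dict with "frame" (480x640x3 uint8, red, green, blue), "K" (3x3 intrinsics, pixels), "extrinsics" (4x4, takes a point from camera to world coordinates). Camera axes: x right, y down, z forward; pixel columns grow to the right and rows downward; lengths in m; the calibration is good to about 2 mm. The wrist camera is an equidistant fisheye: a pixel r from the principal point sees the ray r / f radians off the axis. A picture is of the moment at which its call begins. There is no depth.
- ctrl.sign_off(): hands the job in, once; it reports no verdict.
Trained networks look in a picture, given as the dict that the camera call returned (one of the last four; its "shot" number tells which), for a name from the list of things; names that differ only in an ending like _2 or _b are one class to them, and where a whole thing is asked for, a point or a joint stands for the part that bears it (a point fixed in the world has none). Each returns a list of dicts, best first, with "conf" (0 to 1); they miss things now and then, are a little off and sometimes report something else, mostly with a low value. They report only what shows in the picture. A call takes as long as a camera call.
- ctrl.masks_of(picture, query): "region" (480x640 bool, what is visible of it) and "extent" ([left, top, right, bottom] in pixels, round what is visible of it).
- ctrl.landmark_of(picture, query): "centre" ([row, column] in pixels: a listed point, or the origin of a listed thing).
The state is a dict: "time": time; "qpos": joint angles; "dq": joint speeds; "joint_efforts": joint torques, N m; "eef_pos": TCP position; "tcp_rot": TCP orientation; "contact_force": force on the tool from outside, world axes, zero at the start; "wrist_torque": the same for the moment, N m; "opening": opening from 0.0 (shut) to 1.0 (fully open).
Only numpy, scipy, OpenCV 4.12 (cv2) and the standard library are available. Lean on these libraries where they do the work, as an engineer would, in place of code of your own. Each camera call takes 0.05 s, during which the arm holds its last target. There are 200 camera calls.

## Task

The aluminium clutch lever on the mower handlebar in the vice has just been refitted: with the backs of your fingers on its outer face, press it in until it comes up against its stop, then ease it all the way back out with your fingers following it, so that it never snaps back. Then press it in against the stop again without forcing it, and finish while still holding it there, so that I can see the gap left between lever and grip. Nothing is gripped: keep your fingers off the grip and out of the space between lever and bar, and leave everything else on the bench where it is.

Things in the scene. Friction and masses are not known exactly. Their poses are not given: they have to be found in the camera images.
- clutch_lever (a joint): angle (rad) of the bare-aluminium hand lever beside the rubber grip. 0 = fully out, where its spring rests it; grows as it is pressed towards the bar; at 0.35 it meets its fixed stop. It turns about a vertical pivot, so the blade stays level. The spring takes about 1.5 N at point lever_press to start moving and about 3 N at the stop; let go, the lever snaps straight back to 0.
- lever_press (a point): mid-height point on the flat outer face of the lever's blade (the face away from the bar), 108 mm from the pivot, 160 mm above the bench. Moves and turns with the lever: +x is square to the blade, in the pressing direction, towards the bar; +y along the blade away from the pivot; +z up. Pivot axis at (7, -108, 0) mm in this frame. Pressing moves this point about 38 mm.
- lever_ball (a point): centre of the 18 mm ball at the lever's free end, 158 mm from the pivot; axes as lever_press
- lever_blade: the lever's outer blade with its ball end, moving with the lever; origin on the pivot axis at mid-height, axes as lever_press. 18 mm high, 7 mm thick (11 mm with the rib); its outer face is flat from 48 to 126 mm from the pivot. Free space above it; below it free down to the loose things on the board, all under 105 mm above the bench.
- lever_rib: the 10 mm high, 4 mm thick stiffening rib along the lever's inner side (facing the bar), moving with the lever; origin and axes as lever_blade. It is touched only if a finger goes between lever and bar.
- grip: fixed black ribbed rubber grip on the handlebar's end, 32 mm thick (38 mm at its inner flange), 125 mm long; origin at the middle of its inner end on the bar's axis, 160 mm above the bench; +y along the bar to its free end, -x to the lever's side. The lever's ball stands about 75 mm off the grip at rest; at the stop the lever lies parallel to the grip, about 22 mm off.
- vice: fixed steel board (300 x 440 x 6 mm) with a blue vice, 180 mm high, clamping the red 22 mm handlebar level. Origin on the bench below the lever's middle. In its frame: bar along y at x = 60 mm, z = 160 mm, grip from y = -63 to 62 mm, vice jaws y = -250 to -150 mm, lever on the -x side of the bar with its pivot at (18, -100, 160) mm.
- grease_tin: loose, to be left where it is: green grease tin, 62 mm across, 34 mm high, standing on the steel board; origin at the centre of its underside
- oil_bottle: loose, to be left where it is: amber dropper bottle, 36 mm across, 95 mm high with its white spout, standing on the steel board in front of the lever; origin at the centre of its underside
- water_bottle: loose, to be left where it is: cream dropper bottle, 36 mm across, 95 mm high, standing on the bench to the right; origin at the centre of its underside
- spanner: loose, to be left where it is: spanner, double open-ended, about 150 mm long, 24 mm wide, 6 mm thick, lying on the steel board below the lever and bar; origin at the centre of its underside
- guide_bar: loose, to be left where it is: blue steel guide bar, 190 x 26 x 8 mm with four screws, lying on the steel board behind the handlebar; origin at the centre of its underside
- whetstone: loose, to be left where it is: whetstone, 215 x 82 x 40 mm with its black base, lying on the bench to the left; origin at the centre of its underside
- brass_razor: loose, to be left where it is: brass safety razor, about 110 mm long, 42 mm wide head, lying on the bench to the left; origin at the centre of its underside
- screwdriver: loose, to be left where it is: screwdriver, 190 mm long, orange handle 26 mm thick, lying on the bench to the right; origin at the centre of its underside

How it is judged:
On the way, in this order (a step that is already met when the one before it is completed fails the run):
1. the lever is pressed in against its stop by the fingers (value of joint clutch_lever above 0.315 rad and contact force between the fingers and lever_blade above 1.5 N), for 0.2 s.
2. the lever is all the way back out (value of joint clutch_lever below 0.03 rad), for 0.2 s.
At the end, for the whole second after the job is handed in: the lever is pressed in a second time and held within 0.035 rad of its stop (0.35 rad), the fingers bearing on its outer blade with more than 1.5 N and touching neither the grip nor the lever's inner rib; the eight loose things are within 20 mm of where they started (all of step 1 and contact force between the fingers and grip below 0.5 N and contact force between the fingers and lever_rib below 0.5 N and distance of each of grease_tin, oil_bottle, water_bottle, spanner, guide_bar, whetstone, brass_razor, screwdriver from where it was at the start of the episode below 0.02 m); the arm keeps its last pose, push and grip.
It fails at once if the fingers or the arm bear on the rubber grip (contact force between any of the fingers, the arm and grip above 1.5 N).
It fails at once if a finger presses on the inner side of the lever (pinched or hooked) (contact force between the fingers and lever_rib above 1.5 N).
It fails at once if the lever is let go and snaps back (faster than 4 rad/s) (velocity of joint clutch_lever below -4 rad/s).
It fails at once if the lever is forced with more than 40 N (contact force between the fingers and lever_blade above 40 N).
It fails at once if a loose thing is pushed or carried more than 20 mm (distance of any of grease_tin, oil_bottle, water_bottle, spanner, guide_bar, whetstone, brass_razor, screwdriver from where it was at the start of the episode above 0.02 m).
It also fails if it takes over 40 s, if anything falls off the work surface, if the arm or the gripper's body presses on something with over 40 N, if the wrist force passes 120 N, or if a joint passes its speed limit or range.

## Working session

There is one attempt and no reset: what is moved stays moved. The work goes in short steps, Python scripts to look and compute and a tool call to move; the robot and the scene stay as the last step left them, time stands still between calls to the robot, and variables do not carry over. Pictures are saved under pics/ and viewed, about 8 in all and at most 12, crops included, and the job is handed in when it is done.

Besides the shell and the picture viewer there is one more tool, called after "Emit:" as a command line: name --pt "numbers of a row" for each row, then --argument value for the rest. servo_tool: Moves the arm, as the interface text tells. Its arguments: {"type":"object","properties":{"increments":{"type":"array"},"grip_force":{"type":"number"}},"required":["increments"]}

```bash
mkdir -p pics
cat > h.py <<'E'
import numpy as np, cv2
from plant import ctrl
def ray(p,rc):
    K=p["K"];E=np.array(p["extrinsics"]);d=np.array([(rc[1]-K[0][2])/K[0][0],(rc[0]-K[1][2])/K[1][1],1.])
    return E[:3,3],E[:3,:3]@d/np.linalg.norm(d)
def atz(p,rc,z):
    o,d=ray(p,rc);return o+d*(z-o[2])/d[2]
def tri(*r):
    A=0;b=0
    for o,d in r:
        M=np.eye(3)-np.outer(d,d);A=A+M;b=b+M@o
    return np.linalg.solve(A,b)
def save(p,n): cv2.imwrite("pics/"+n,p["frame"][:,:,::-1])
E
python3 - <<'E'
from h import *
np.set_printoptions(precision=4,suppress=True)
a=ctrl.read_camera("scene");b=ctrl.read_camera("side")
cv2.imwrite("pics/a.png",np.hstack([a["frame"],b["frame"]])[:,:,::-1]);save(a,"scene.png");save(b,"side.png")
for q,z in [("lever_press",.16),("lever_ball",.16),("lever_blade",.16),("grip",.16),("vice",0),("oil_bottle",.006),("grease_tin",.006),("water_bottle",0),("screwdriver",0)]:
    A=ctrl.landmark_of(a,q);B=ctrl.landmark_of(b,q)
    print(q,[(x["conf"],np.array(x["centre"]),atz(a,x["centre"],z)) for x in A[:1]],[(x["conf"],np.array(x["centre"]),atz(b,x["centre"],z)) for x in B[:1]], tri(ray(a,A[0]["centre"]),ray(b,B[0]["centre"])) if A and B else "")
print(ctrl.grip_point_offset,ctrl.get_state())
E
```

```text
lever_press [(0.68, array([238.2, 306.7]), array([ 0.5801, -0.0523,  0.16  ]))] [(0.72, array([229.4, 323.8]), array([ 0.5854, -0.0442,  0.16  ]))] [ 0.5841 -0.0539  0.1686]
lever_ball [(0.55, array([227.7, 325.7]), array([0.5787, 0.0047, 0.16  ]))] [(0.71, array([254. , 356.3]), array([ 0.6412, -0.1424,  0.16  ]))] [ 0.6308 -0.0797  0.1846]
lever_blade [(0.57, array([258.2, 273.7]), array([ 0.5867, -0.149 ,  0.16  ]))] [(0.7, array([263.1, 337. ]), array([ 0.588 , -0.1561,  0.16  ]))] [ 0.5876 -0.1514  0.1582]
grip [(0.63, array([272.1, 287.9]), array([ 0.6378, -0.142 ,  0.16  ]))] [(0.57, array([249.7, 357.5]), array([ 0.6481, -0.1305,  0.16  ]))] [ 0.6446 -0.1443  0.1748]
vice [(0.86, array([282.4, 309.2]), array([ 0.605 , -0.0604,  0.    ]))] [(0.62, array([265. , 336.9]), array([ 0.6204, -0.0504,  0.    ]))] [ 0.6159 -0.0673  0.0225]
oil_bottle [(0.58, array([248.3, 322.2]), array([0.5352, 0.0298, 0.006 ]))] [(0.83, array([251.2, 303.4]), array([0.5393, 0.0192, 0.006 ]))] [0.5381 0.0252 0.0056]
grease_tin [(0.63, array([262.3, 267.8]), array([ 0.4922, -0.1208,  0.006 ]))] [(0.59
[... 217 characters left out ...]
.1026,  0.    ]))] [ 0.6868 -0.3788  0.2874]
screwdriver [(0.56, array([358.6, 119.1]), array([ 0.5323, -0.5509,  0.    ]))] [(0.61, array([463.3, 365.4]), array([ 0.5338, -0.5605,  0.    ]))] [ 0.5325 -0.5555 -0.0034]
0.0187 {'time': 1.0, 'qpos': array([-1.296 ,  0.2863,  1.5767, -0.    ,  1.2786, -0.15  ]), 'dq': array([ 0.0007,  0.003 , -0.0011,  0.0008, -0.0002,  0.0003]), 'joint_efforts': array([  0.0001, -40.5973, -29.2949,  -0.0001,   0.0005,   0.    ]), 'eef_pos': array([ 0.2782, -0.615 ,  0.2313]), 'tcp_rot': array([ 0.9775,  0.2108, -0.    ,  0.    ]), 'contact_force': array([0.3967, 0.3223, 0.4748]), 'wrist_torque': array([-0.0298,  0.0233,  0.0125]), 'opening': 0.997431419881833}
```

View pics/scene.png

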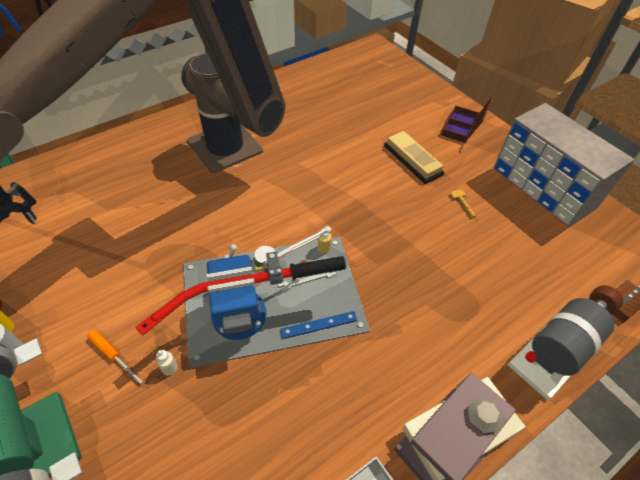

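View pics/side.png

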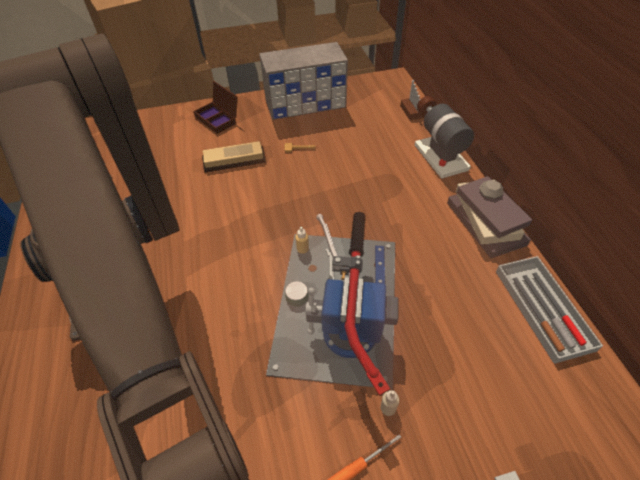

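The scene view shows the vice board at the centre. The lever runs to its ball at about (327,231), robot side of the grip, whose end is at (344,264). The side view shows the ball at about (320,216) and the grip end at (358,215). The ball landmark is unreliable, so I'll take clear features and fit the vice pose.

```bash
python3 - <<'E'
from h import *
np.set_printoptions(precision=4,suppress=True)
from scipy.spatial.transform import Rotation as R
a=ctrl.read_camera("scene");b=ctrl.read_camera("side")
for n,p in (("a",a),("b",b)):
    for q in ["lever_blade","grip","vice"]:
        m=ctrl.masks_of(p,q)
        if m: print(n,q,m[0]["conf"],m[0]["extent"],m[0]["region"].sum())
    y0,x0=(200,230) if n=="a" else (190,270)
    c=p["frame"][y0:y0+120,x0:x0+140,::-1]
    cv2.imwrite(f"pics/c{n}.png",cv2.resize(c,None,fx=5,fy=5,interpolation=cv2.INTER_CUBIC))
print(R.from_quat(ctrl.get_state()["tcp_rot"]).as_matrix())
E
python3 -c "
import cv2,numpy as np
a=cv2.imread('pics/ca.png');b=cv2.imread('pics/cb.png')
cv2.imwrite('pics/cab.png',cv2.resize(np.vstack([a,b]),None,fx=.72,fy=.5)) if 0 else None"
```

```text
a lever_blade 0.82 [278.0, 227.8, 331.6, 262.8] 283
a grip 0.7 [286.0, 253.8, 346.9, 277.7] 749
a vice 0.81 [137.5, 228.0, 367.0, 367.7] 16441
b lever_blade 0.51 [319.2, 214.8, 333.6, 254.6] 221
b grip 0.78 [351.5, 208.4, 366.0, 255.3] 532
b vice 0.7 [265.0, 209.3, 397.1, 392.9] 16085
[[ 0.9111  0.4122 -0.    ]
 [ 0.4122 -0.9111  0.    ]
 [ 0.     -0.     -1.    ]]
```

View pics/ca.png

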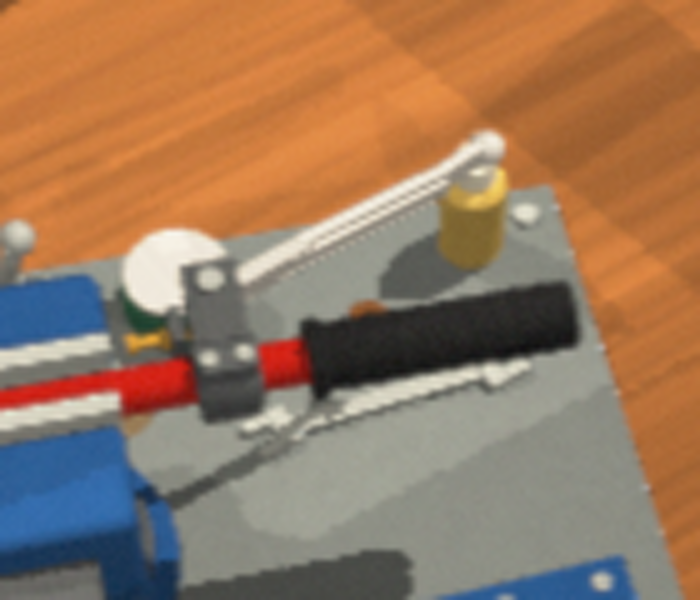

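View pics/cb.png

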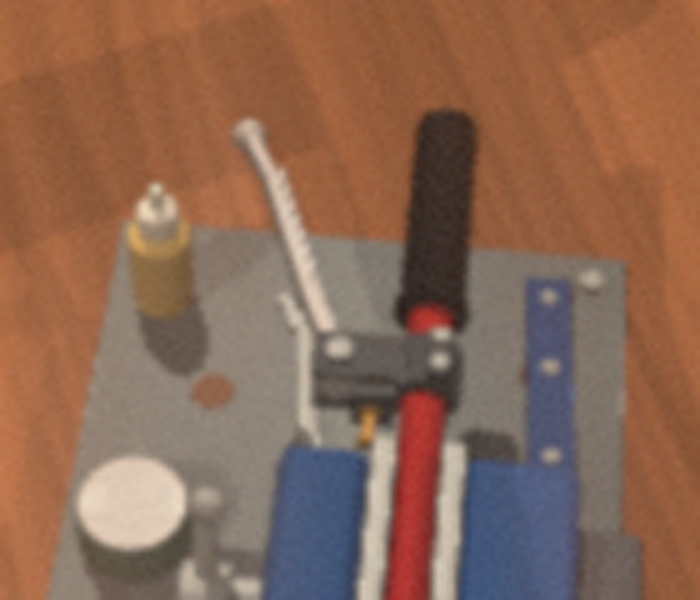

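The crops show the ball at scene (327.4,229.4) and side (319.8,216.4) in column, row. The pivot bolt is at scene (272,255.8) and side (338,259.2). The grip's inner end is near scene (293.6,271.6) and side (356,252).

Run:
```python
from h import *
np.set_printoptions(precision=4,suppress=True)
a=ctrl.read_camera("scene");b=ctrl.read_camera("side")
for n,A,B in [("ball",(229.4,327.4),(216.4,319.8)),("bolt",(255.8,272),(259.2,338)),("gripin",(271.6,293.6),(252,356)),("gripout",(262.5,344),(213,359.3))]:
    print(n,tri(ray(a,A),ray(b,B)),atz(a,A,.16),atz(b,B,.16))
# predict from yaw hypothesis: pivot + lever angle
```

```text
ball [0.5867 0.0035 0.1604] [0.5854 0.0052 0.16  ] [0.5871 0.0021 0.16  ]
bolt [ 0.5897 -0.1552  0.1758] [ 0.5786 -0.1488  0.16  ] [ 0.5936 -0.1455  0.16  ]
gripin [ 0.643  -0.1312  0.1562] [ 0.6438 -0.1305  0.16  ] [ 0.6424 -0.1363  0.16  ]
gripout [ 0.6892 -0.0205  0.1651] [ 0.6873 -0.0193  0.16  ] [ 0.6907 -0.0147  0.16  ]
```

The fit is consistent: pivot ≈ (0.590,-0.155), the lever at rest lies along +y, the press point ≈ (0.583,-0.048), and pressing is mostly along +x. At the stop the press point should be near (0.620,-0.051). I'll set out with the fingers shut.

Emit:
servo_tool --pt "0 0.4 0.9 0.1 0.7" --pt "0 0.8 1.8 0.2 1.4" --pt "0 1.2 2.7 0.3 2.1" --pt "0 1.6 3.6 0.4 2.8" --pt "0 2.1 4.4 0.5 3.5" --pt "0 2.5 5.3 0.5 4.2" --pt "0 2.9 6.2 0.5 4.9" --pt "0 3.3 7.1 0.5 5.6" --pt "0 3.7 8.0 0.5 6.3" --pt "0 4.0 8.5 0.5 6.9" --grip_force 40

```text
time: 2.33
eef_pos: [0.439, -0.2716, 0.2516]
tcp_rot: [0.87, 0.493, 0.0, -0.0]
contact_force: [0.2, -0.1, 0.3]
opening: -0.0
```

Emit:
servo_tool --pt "0 0.4 0.9 0 0.7" --pt "0 0.8 1.8 0 1.4" --pt "0 1.2 2.7 0 2.1" --pt "0 1.6 3.5 0 2.8" --pt "0 2.0 4.3 0 3.4" --pt "0 2.4 5.0 0 4.0" --pt "0 2.6 5.5 0 4.2" --pt "0 2.6 5.6 0 4.2" --pt "0 2.6 5.6 0 4.2" --pt "0 2.6 5.6 0 4.2"

```text
time: 3.17
eef_pos: [0.5427, -0.048, 0.2516]
tcp_rot: [0.765, 0.644, 0.0, -0.0]
contact_force: [-0.8, -0.2, 0.4]
opening: -0.002
```

Run:
```python
from h import *
np.set_printoptions(precision=4,suppress=True)
p=ctrl.read_camera("wrist");b=ctrl.read_camera("side")
cv2.imwrite("pics/w.png",np.vstack([p["frame"],b["frame"]])[:,:,::-1][:, :] if 0 else p["frame"][:,:,::-1])
K=np.array(p["K"]);E=np.array(p["extrinsics"])
for q in ["lever_press","lever_ball","lever_blade"]:
    for x in ctrl.landmark_of(p,q)[:1]:
        u=(x["centre"][1]-K[0,2]);v=(x["centre"][0]-K[1,2]);r=np.hypot(u,v);t=r/K[0,0]
        d=E[:3,:3]@np.array([u/r*np.sin(t),v/r*np.sin(t),np.cos(t)])
        print(q,x["conf"],x["centre"],E[:3,3]+d*(.16-E[2,3])/d[2])
print(ctrl.get_state()["eef_pos"])
```

```text
lever_press 0.94 [230.5, 381.8] [ 0.5844 -0.0506  0.16  ]
lever_ball 0.95 [158.2, 368.8] [ 0.5824 -0.0013  0.16  ]
[ 0.5427 -0.0487  0.2517]
```

View pics/w.png

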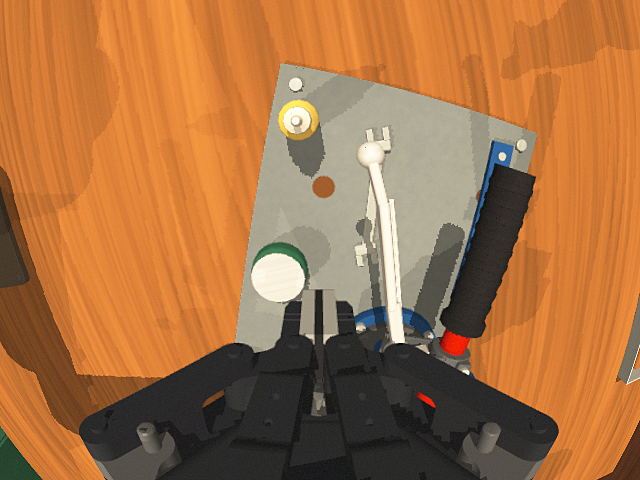

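The wrist view shows the lever blade (press point at (382,230), ball at (369,158)) well to the right of the shut fingertips at about (319,300). That agrees with my estimate. Next I descend beside the lever.

Emit:
servo_tool --pt "0 0 0 -0.5 0" --pt "0 0 0 -1.0 0" --pt "0 0 0 -1.5 0" --pt "0 0 0 -2.0 0" --pt "0 0 0 -2.4 0" --pt "0 0 0 -2.6 0" --pt "0 0 0 -2.6 0" --pt "0 0.1 0 -2.6 0" --pt "0 0.2 0 -2.6 0" --pt "0 0.2 0 -2.6 0"

```text
time: 4.25
eef_pos: [0.5525, -0.0492, 0.1496]
tcp_rot: [0.766, 0.643, 0.002, 0.001]
contact_force: [-0.2, -0.6, 0.2]
opening: 0.004
```

Emit:
servo_tool --pt "0 0.05 0 0 0" --pt "0 0.1 0 0 0" --pt "0 0.15 0 0 0" --pt "0 0.2 0 0 0" --pt "0 0.25 0 0 0" --pt "0 0.3 0 0 0" --pt "0 0.35 0 0 0" --pt "0 0.4 0 0 0" --pt "0 0.45 0 0 0" --pt "0 0.45 0 0 0"

```text
time: 5.08
eef_pos: [0.5705, -0.0492, 0.1494]
tcp_rot: [0.766, 0.643, 0.001, 0.001]
contact_force: [-1.1, -0.3, 0.6]
opening: 0.001
```

Emit:
servo_tool --pt "0 0 0 -0.1 0" --pt "0 0 0 -0.1 0" --pt "0 0.05 0 -0.1 0" --pt "0 0.1 0 -0.1 0" --pt "0 0.15 0 -0.1 0" --pt "0 0.2 0 -0.1 0" --pt "0 0.25 0 -0.1 0" --pt "0 0.3 0 -0.1 0" --pt "0 0.35 0 -0.1 0" --pt "0 0.35 0 -0.1 0"

```text
time: 5.92
eef_pos: [0.5849, -0.0492, 0.1454]
tcp_rot: [0.766, 0.643, 0.001, 0.001]
contact_force: [-2.0, -0.1, -1.3]
opening: 0.003
```

Run:
```python
from h import *
p=ctrl.read_camera("wrist");cv2.imwrite("pics/w2.png",p["frame"][:,:,::-1])
print([(x["conf"],x["centre"]) for q in ("lever_press","lever_ball") for x in ctrl.landmark_of(p,q)[:1]],ctrl.get_state()["eef_pos"],ctrl.get_state()["contact_force"])
```

```text
[(0.81, [319.4, 354.1]), (0.81, [199.2, 352.9])] [ 0.58460509 -0.04913365  0.14546817] [-1.59021138 -0.46107538 -1.39792587]
```

View pics/w2.png

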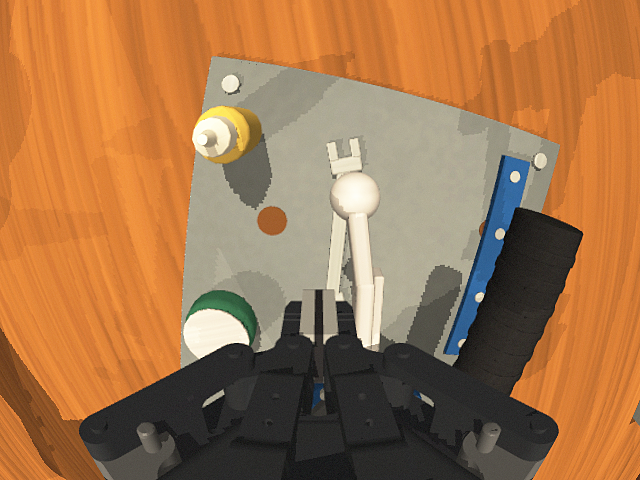

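The finger back now bears on the blade's outer face at about (354,320), with nothing between lever and bar. I'll continue pressing.

Emit:
servo_tool --pt "0 0.05 0 0 0" --pt "0 0.1 0 0 0" --pt "0 0.15 0 0 0" --pt "0 0.2 0 0 0" --pt "0 0.25 0 0 0" --pt "0 0.3 0 0 0" --pt "0 0.35 0 0 0" --pt "0 0.35 0 0 0" --pt "0 0.35 0 0 0" --pt "0 0.35 0 0 0"

```text
time: 6.9
eef_pos: [0.5987, -0.0491, 0.1455]
tcp_rot: [0.766, 0.643, 0.001, 0.001]
contact_force: [-3.7, -1.4, -0.8]
opening: 0.003
```

```bash
cat > ang.py <<'E'
from h import *
# lever angle from ball position at z=.16 in the outside cameras and the wrist fisheye
out=[]
for n in ("scene","side","wrist"):
    p=ctrl.read_camera(n);K=np.array(p["K"]);E=np.array(p["extrinsics"])
    for x in ctrl.landmark_of(p,"lever_ball")[:1]:
        if n=="wrist":
            u=(x["centre"][1]-K[0,2]);v=(x["centre"][0]-K[1,2]);r=np.hypot(u,v);t=r/K[0,0]
            d=E[:3,:3]@np.array([u/r*np.sin(t),v/r*np.sin(t),np.cos(t)]);P=E[:3,3]+d*(.16-E[2,3])/d[2]
        else: P=atz(p,x["centre"],.16)
        print(n,x["conf"],P.round(4),"angle",round(np.arctan2(P[0]-.590,P[1]+.155)+.022,3))
s=ctrl.get_state();print(s["time"],s["eef_pos"],s["contact_force"].round(1))
E
python3 ang.py
```

```text
scene 0.56 [0.6297 0.0025 0.16  ] angle 0.269
wrist 0.68 [ 0.6253 -0.0056  0.16  ] angle 0.254
7.2 [ 0.59859396 -0.04910271  0.14552134] [-3.1 -1.6 -0.6]
```

Emit:
servo_tool --pt "0 0.05 0 0 0" --pt "0 0.1 0 0 0" --pt "0 0.13 0 0 0" --pt "0 0.15 0 0 0" --pt "0 0.15 0 0 0" --pt "0 0.15 0 0 0" --pt "0 0.15 0 0 0" --pt "0 0.15 0 0 0" --pt "0 0.15 0 0 0" --pt "0 0.15 0 0 0"

```text
time: 8.03
eef_pos: [0.6045, -0.049, 0.1454]
tcp_rot: [0.766, 0.643, 0.001, 0.001]
contact_force: [-3.0, -2.2, -1.6]
opening: -0.001
```

Emit:
servo_tool --pt "0 0.02 0 0 0" --pt "0 0.04 0 0 0" --pt "0 0.06 0 0 0" --pt "0 0.08 0 0 0" --pt "0 0.08 0 0 0" --pt "0 0.08 0 0 0" --pt "0 0.08 0 0 0" --pt "0 0.08 0 0 0" --pt "0 0.08 0 0 0" --pt "0 0.08 0 0 0"

```text
time: 8.87
eef_pos: [0.6075, -0.0491, 0.1454]
tcp_rot: [0.766, 0.643, 0.001, 0.001]
contact_force: [-4.9, -0.7, 0.5]
opening: -0.001
```

Emit:
servo_tool --pt "0 0.02 0 0 0" --pt "0 0.04 0 0 0" --pt "0 0.05 0 0 0" --pt "0 0.05 0 0 0" --pt "0 0.05 0 0 0" --pt "0 0.05 0 0 0" --pt "0 0.05 0 0 0" --pt "0 0.05 0 0 0" --pt "0 0.05 0 0 0" --pt "0 0.05 0 0 0"

```text
time: 9.7
eef_pos: [0.6079, -0.0492, 0.1453]
tcp_rot: [0.766, 0.643, -0.001, -0.001]
contact_force: [-9.3, -2.1, 3.1]
opening: -0.0
```

```bash
python3 ang.py
```

```text
scene 0.82 [6.375e-01 1.000e-04 1.600e-01] angle 0.319
wrist 0.61 [ 0.638  -0.0087  0.16  ] angle 0.339
10.0 [ 0.60793274 -0.04919413  0.1453071 ] [-9.6 -2.2  3. ]
```

The fingers are on the stop: TCP stalled at x=0.608 with 9.6 N, and the camera angle is about 0.33. Now I ease it back with the fingers following.

Emit:
servo_tool --pt "0 -0.05 0 0 0" --pt "0 -0.12 0 0 0" --pt "0 -0.2 0 0 0" --pt "0 -0.28 0 0 0" --pt "0 -0.36 0 0 0" --pt "0 -0.44 0 0 0" --pt "0 -0.52 0 0 0" --pt "0 -0.6 0 0 0" --pt "0 -0.68 0 0 0" --pt "0 -0.75 0 0 0"

```text
time: 10.83
eef_pos: [0.5777, -0.0495, 0.1454]
tcp_rot: [0.766, 0.643, -0.001, -0.0]
contact_force: [-1.3, 1.8, -0.6]
opening: 0.004
```

Emit:
servo_tool --pt "0 -0.04 0 0 0" --pt "0 -0.08 0 0 0" --pt "0 -0.12 0 0 0" --pt "0 -0.16 0 0 0" --pt "0 -0.2 0 0 0" --pt "0 -0.24 0 0 0" --pt "0 -0.26 0 0 0" --pt "0 -0.26 0 0 0" --pt "0 -0.26 0 0 0" --pt "0 -0.26 0 0 0"

```text
time: 11.67
eef_pos: [0.5676, -0.0496, 0.1456]
tcp_rot: [0.766, 0.643, -0.0, 0.0]
contact_force: [0.7, 0.3, -0.0]
opening: 0.0
```

```bash
python3 ang.py
```

```text
scene 0.5 [0.5777 0.0055 0.16  ] angle -0.055
wrist 0.93 [5.831e-01 3.000e-04 1.600e-01] angle -0.023
11.9667 [ 0.56742004 -0.04945631  0.14541319] [ 0.1  0.4 -0.7]
```

The force is zero and the lever is at its rest position. I'll back off a little more to be sure, dwell, then press again.

Emit:
servo_tool --pt "0 -0.04 0 0 0" --pt "0 -0.08 0 0 0" --pt "0 -0.08 0 0 0" --pt "0 -0.08 0 0 0" --pt "0 -0.08 0 0 0" --pt "0 0 0 0 0" --pt "0 0.08 0 0 0" --pt "0 0.15 0 0 0" --pt "0 0.2 0 0 0" --pt "0 0.25 0 0 0"

```text
time: 12.8
eef_pos: [0.5775, -0.0495, 0.1453]
tcp_rot: [0.766, 0.643, -0.001, -0.0]
contact_force: [-1.4, -0.6, 0.4]
opening: -0.001
```

Emit:
servo_tool --pt "0 0.06 0 0 0" --pt "0 0.12 0 0 0" --pt "0 0.18 0 0 0" --pt "0 0.24 0 0 0" --pt "0 0.3 0 0 0" --pt "0 0.36 0 0 0" --pt "0 0.42 0 0 0" --pt "0 0.48 0 0 0" --pt "0 0.54 0 0 0" --pt "0 0.6 0 0 0"

```text
time: 13.63
eef_pos: [0.6013, -0.0494, 0.145]
tcp_rot: [0.766, 0.643, -0.001, -0.001]
contact_force: [-3.1, -0.9, -0.6]
opening: -0.003
```

Emit:
servo_tool --pt "0 0.05 0 0 0" --pt "0 0.1 0 0 0" --pt "0 0.13 0 0 0" --pt "0 0.16 0 0 0" --pt "0 0.18 0 0 0" --pt "0 0.2 0 0 0" --pt "0 0.2 0 0 0" --pt "0 0.2 0 0 0" --pt "0 0.2 0 0 0" --pt "0 0.2 0 0 0"

```text
time: 14.47
eef_pos: [0.6076, -0.0494, 0.1447]
tcp_rot: [0.766, 0.643, -0.003, -0.003]
contact_force: [-8.0, -1.2, 2.2]
opening: 0.004
```

```bash
python3 ang.py
python3 - <<'E'
from h import *
p=ctrl.read_camera("wrist");save(p,"end.png")
E
```

```text
scene 0.77 [ 0.6334 -0.0007  0.16  ] angle 0.296
wrist 0.82 [ 0.6393 -0.0084  0.16  ] angle 0.347
14.7667 [ 0.60760716 -0.04942884  0.14472042] [-8.2 -1.1  2.1]
```

View pics/end.png

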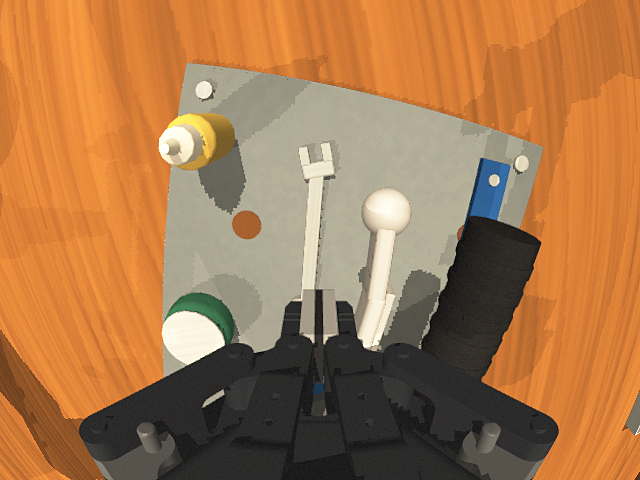

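The final view shows the lever, with its ball at (386,211), lying parallel to the grip with a clear gap. The fingers touch only its outer side, and the loose things in view are undisturbed. The push is steady at 8 N, so I'm handing in.

```bash
python3 -c "
from h import *
print(ctrl.sign_off()); s=ctrl.get_state(); print(s['time'],s['eef_pos'],s['contact_force'])"
```

```text
the job is handed in; nothing more can be done
None
the job is handed in; nothing more can be done
```

I pressed the lever in to its stop, eased it back to rest with the fingers following, pressed it in again and handed the job in while holding it there. The fingers stayed shut and on the lever's outer face throughout; I used about 15 s of the 40 s.

- **First press:** the fingers stalled at x = 0.608 m with 9.6 N, well above the spring's 3 N, so the lever was on its stop.
- **Easing back:** I moved at about 45 mm/s at most. The force fell to zero and the ball was back at its starting position before I pressed again.
- **Second press:** the fingers stalled at the same place with a steady 8 N. The wrist camera puts the angle at 0.347 rad.
- **Last picture:** the lever lies parallel to the grip with an open gap between them, nothing in that gap, and the loose things in view undisturbed. I did not measure how far each one might have moved.

**Disagreement:** on the last look the scene camera gave 0.296 rad instead of 0.347. The scene camera's ball position had also been out by several millimetres earlier. I went by the wrist camera, the repeated stall position and the rise in force. The side camera gave no reading of the ball in these angle checks.

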